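# Shift a row of bakes from the cooling rack to the packing tray in the same order

### The job

The bakes on the wire cooling rack lie in the order in which they left the oven, and the baggers must get them in that order. Move all four to the wooden packing tray, one to each compartment, in the same order from left to right (seen from the robot) as they lay on the rack. Set each one down right way up and flat on the compartment's floor, clear of rim and battens, without dropping it.

Things in the scene. Friction and masses are not known exactly. Their poses are not given: they have to be found in the camera images.
- bun: Round golden bun with a lumpy crumble top, 66 mm across, 47 mm high (49 with the lumps), firm upright sides between 8 and 28 mm up, 45 to 90 g. Origin: centre of its flat underside, z up. Any yaw.
- cube: Cube-shaped tin bread with a dark square top, 58 x 58 mm, 56 mm high, firm, flat upright sides, 52 to 105 g. Origin: centre of its underside; z up; x and y square to its sides. At the start nearly square to the rack.
- roll: Crusty finger roll with three pale slashes, round-ended, 104 mm long, 46 mm wide, 42 mm high (44 with the slashes), upright sides between 9 and 33 mm up, 42 to 84 g. Origin: centre of its flat underside; x along its length, y across, z up. At the start it lies across the row (its x within 0.1 rad of the rack's x), as it also fits the tray.
- bagel: Ring-shaped seeded bagel, 67 mm across, 38 mm high, dimpled by a hole of about 19 mm in the middle (grip it round the outside), 49 to 98 g. Origin: centre of its flat underside, z up. Any yaw.
- paper_bun: Baking-paper square, cream, 118 x 78 x 1 mm, fixed flat on the cooling rack, on which the bun lies at the start; it stays there and so keeps the bun's place in the starting row. Origin: centre of its underside; axes parallel to the rack's.
- paper_cube: Baking-paper square, cream, 118 x 78 x 1 mm, fixed flat on the cooling rack, on which the cube bread lies at the start; it stays there and so keeps the cube bread's place in the starting row. Origin: centre of its underside; axes parallel to the rack's.
- paper_roll: Baking-paper square, cream, 118 x 78 x 1 mm, fixed flat on the cooling rack, on which the finger roll lies at the start; it stays there and so keeps the finger roll's place in the starting row. Origin: centre of its underside; axes parallel to the rack's.
- paper_bagel: Baking-paper square, cream, 118 x 78 x 1 mm, fixed flat on the cooling rack, on which the bagel lies at the start; it stays there and so keeps the bagel's place in the starting row. Origin: centre of its underside; axes parallel to the rack's.
- rack: Steel-wire cooling rack, fixed, 130 (x) by 380 mm (y), top 25 mm above the table. Origin: centre of its underside, on the table; z up, x away from the robot, y to the robot's left, each within 0.1 rad. Papers, each with its bake, lie in a row at x = 0, y = -135, -45, 45, 135 mm (bakes off-centre by up to 6 mm in x, 3 in y); which lies where changes. Rack or tray may be nearer the robot.
- tray: Wooden tray, dark rim and battens, fixed, empty, 140 (x) by 366 mm (y). Origin: centre of its underside, on the table; z up, x away from the robot, y to the robot's left, each within 0.1 rad. Floor 8 mm above the table; rim and 3 battens 6 mm thick, 8 mm above the floor. Four compartments, 128 (x) by 84 mm (y) clear, centred at x = 0, y = -135, -45, 45, 135 mm. Its row is about 190 mm from the rack's.
Things that resemble listed ones, but are neither listed nor needed, are in the scene too. Leave any green or red look-alike of the roll alone.

How it is judged:
By the outcome, as a careful person would: the job done as asked, in the order asked, and still so for the second after the job is handed in, with the robot touching nothing.
It also fails if it takes over 99 s, if anything falls off the work surface, if the arm or the gripper's body presses on something with over 40 N, if the wrist force passes 120 N, or if a joint passes its speed limit or range.

### The arm

A 6-joint arm with a two-finger parallel gripper is mounted at the origin on the work surface. World frame = base frame: x ahead of the robot, y to its left, z up, the work surface at z = 0. Lengths are in m, angles in rad, forces in N, time in s.
With the tool pointing down it reaches from about 0.3 to 0.875 m from the base axis. Payload 4.2 kg.
Tool frame: the origin (TCP) lies between the finger pads; the fingertips stand 14 mm ahead of it and the grasp point (between the pads) lies 5 mm behind it; z points along the fingers, y is the direction in which the jaws open and shut (so a half turn about z gives the same grasp; the last joint's range is limited). The gripper opens to 85 mm and grips with 20 to 120 N. Pads are 22 mm wide; open, the fingers measure 114 mm over their backs; the gripper's body (76 mm by 85 mm) begins 54 mm behind the grasp point. The pads swing forward as they close: fully open they stand 13 mm farther back than shut.
Start: joints at [-1.215, 0.32, 1.565, -0, 1.257, -0.02], TCP at [0.211, -0.535, 0.245] pointing down, gripper open.
Joint ranges: [-3.11, 3.11], [-0.84, 2.01], [0.21, 2.61], [-1.34, 4.49], [0.05, 2.63], [-2.56, 2.56]. Speed limits (rad/s): [2.57, 2.57, 3.14, 3.14, 3.14, 3.14].

### API

Orientations are given as a unit quaternion [x, y, z, w].
In Python, from bench import r gives the robot as it stands.
- The arm moves only by the tool send_rows, never from a script. Its argument "motion" is a list that holds one entry, the list of rows, each a list of 7 numbers: the shift along the world's x, y, z in units of 40 mm (1.0 is 40 mm), then the turn, a rotation vector about the world's x, y, z in rad, then the closure, from -1 (fully open) to 1 (shut). A call has 1 to 8 rows; each row shifts and turns the commanded pose from where the row before left it; what a row does not reach is not made up. A row lasts 1/10 s, in which the tool goes at most 50 mm and 8.59 degrees, less where a joint would pass 70% of its speed; a pose out of reach is approached as far as the arm can. A call is refused whole if a number of a shift passes 1 or a number of a turn 0.15, either way. A call with a gripper value outside its range is refused whole. The fingers move at their own pace and stop on an object; "force" is the grip in N (left out, the last holds). Time passes only in rows, so rows that do not move let the fingers close. It gives the time, the measured TCP pose, the force and the opening at its end, in the units of the state.
- r.state(): the state, without advancing time (a new reading comes with each control period).
- r.snapshot(name): name is "scene" or "top" or "wrist"; returns a dict with "color" (400x640x3 uint8, red, green, blue), "camera_matrix" (3x3 intrinsics, pixels), "k1" (the pictures are not rectified: a ray, as slopes to the right and down, at radius r is drawn at 1 + k1 r^2 times it, then the intrinsics apply), "origin" and "attitude" of the camera in the world. Camera axes: x right, y down, z forward; pixel columns grow to the right and rows downward; lengths in m; the calibration is good to about 2 mm. A picture is of the moment at which its call begins. There is no depth.
- r.close_job(): hands the job in, once; it reports no verdict.
The state is a dict: "time_s": time; "joint_pos": joint angles; "dq": joint speeds; "joint_torque": joint torques, N m; "tcp_pos": TCP position; "orientation": TCP orientation; "contact_force": force on the tool from outside, world axes, zero at the start; "moment": the same for the moment, N m; "gripper_width": finger opening in m.
Only numpy, scipy, OpenCV 4.12 (cv2) and the standard library are available. Lean on these libraries where they do the work, as an engineer would, in place of code of your own. Each camera call takes 0.05 s, during which the arm holds its last target.

## Working session

There is one attempt and no reset: what is moved stays moved. The work goes in short steps, Python scripts to look and compute and a tool call to move; the robot and the scene stay as the last step left them, time stands still between calls to the robot, and variables do not carry over. Pictures are saved under pics/ and viewed, and the job is handed in when it is done.

Besides the shell and the picture viewer there is one more tool, called after "Call:" as name(argument=value, ...) on one line, values as JSON. send_rows: Moves the arm, as the interface text tells. Its arguments: {"type":"object","properties":{"motion":{"type":"array","items":{"type":"array","items":{"type":"array","items":{"type":"number"}}}},"force":{"type":"number"}},"required":["motion"]}

```bash
ls; mkdir -p pics; python3 - <<'E'
from bench import r
import cv2
for n in ("scene","top"):
    s=r.snapshot(n); cv2.imwrite(f"pics/{n}0.png",s["color"][:,:,::-1])
    print(n,s["camera_matrix"],s["k1"],s["origin"],s["attitude"])
print(r.state())
E
```

```text
pics
scene [[433.8086934    0.         319.52172113]
 [  0.         433.8086934  204.87003662]
 [  0.           0.           1.        ]] -0.0004887983499852906 [0.98114752 0.04734879 0.90178246] [ 0.65872415  0.70223701 -0.20161887 -0.17970952]
top [[428.79430449   0.         320.17218424]
 [  0.         428.79430449 199.66324438]
 [  0.           0.           1.        ]] 0.009113773277883153 [0.34600393 0.00111681 0.93430203] [-0.70202235  0.70948793 -0.03491796  0.0507172 ]
{'time_s': 0.1, 'joint_pos': array([-1.21500862e+00,  3.20214852e-01,  1.56555002e+00, -1.91891202e-05,
        1.25739275e+00, -2.00290822e-02]), 'dq': array([ 0.00166687, -0.00176832, -0.00351182,  0.00155965, -0.00119027,
        0.00071695]), 'joint_torque': array([-6.68316043e-04, -4.16407943e+01, -2.34704196e+01, -4.93156381e-05,
        4.90610517e-03, -1.09231809e-05]), 'tcp_pos': array([ 0.2108841 , -0.53450206,  0.24457657]), 'orientation': array([ 9.82396251e-01,  1.86807372e-01, -1.39743351e-04, -7.69958890e-04]), 'contact_force': array([0.17797006, 0.07812881, 0.28535963]), 'moment': array([ 0.00161192, -0.0398304 ,  0.01265894]), 'gripper_width': 0.0855591389852841}
```

View pics/scene0.png

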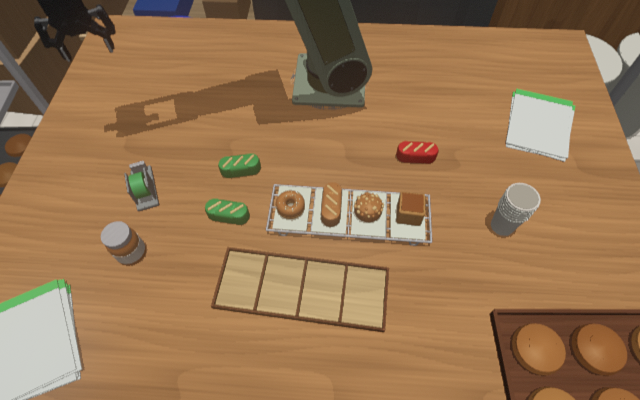

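View pics/top0.png

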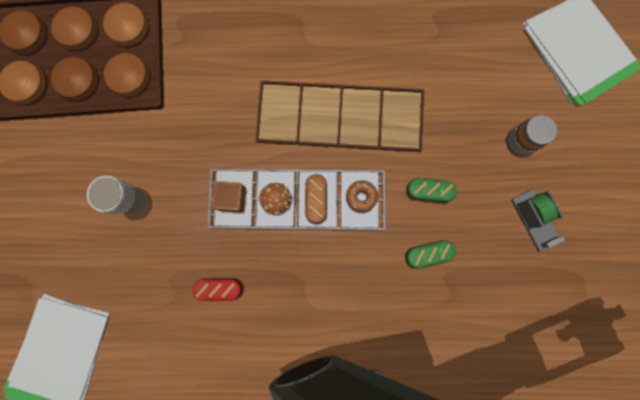

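The top view has the robot at the bottom, so image left is +y. From left to right the bakes are cube (228,197), bun (275,199), roll (316,198) and bagel (362,196). The tray at (340,116) lies farther from the robot.

Possible mix-ups:
- **Roll:** green ones at (432,190) and (432,254), and a red one at (217,290). The brown slashed one at (316,198) on paper is the right one.
- **Bun:** the round ones in the dark tin at (75,50). The crumble-topped one on paper is the right one.

Next I'll crop in close and measure.

```bash
cat > h.py <<'E'
import numpy as np,cv2
from scipy.spatial.transform import Rotation as R
def dist(s):return np.array([s["k1"],0,0,0,0.])
def cast(s,uv,z):
    uv=np.asarray(uv,float).reshape(-1,1,2)
    n=cv2.undistortPoints(uv,s["camera_matrix"],dist(s)).reshape(-1,2)
    d=R.from_quat(s["attitude"]).apply(np.c_[n,np.ones(len(n))]); o=np.array(s["origin"])
    return o+d*((z-o[2])/d[:,2])[:,None]
def proj(s,P):
    P=np.asarray(P,float).reshape(-1,3); Rm=R.from_quat(s["attitude"]).inv()
    c=Rm.apply(P-np.array(s["origin"])); return cv2.projectPoints(c,np.zeros(3),np.zeros(3),s["camera_matrix"],dist(s))[0].reshape(-1,2)
E
python3 - <<'E'
from bench import r
from h import *
s=r.snapshot("top"); im=s["color"]
c=im[70:240,195:440][:,:,::-1]; cv2.imwrite("pics/crop1.png",cv2.resize(c,None,fx=3,fy=3,interpolation=cv2.INTER_CUBIC))
hsv=cv2.cvtColor(im,cv2.COLOR_RGB2HSV)
for p in [(228,197),(275,199),(316,198),(362,190),(245,205),(340,205),(150,250),(280,110),(300,110),(340,86),(500,250)]:
    print(p,im[p[1],p[0]],hsv[p[1],p[0]])
E
```

```text
(228, 197) [130  84  56] [ 11 145 130]
(275, 199) [162 119  79] [ 14 131 162]
(316, 198) [175 147 103] [ 18 105 175]
(362, 190) [97 61 38] [ 12 155  97]
(245, 205) [134 127 119] [ 16  29 134]
(340, 205) [152 119  98] [ 12  91 152]
(150, 250) [135  92  59] [ 13 144 135]
(280, 110) [170 138  96] [ 17 111 170]
(300, 110) [87 62 42] [ 13 132  87]
(340, 86) [74 47 31] [ 11 148  74]
(500, 250) [135  91  59] [ 13 144 135]
```

View pics/crop1.png

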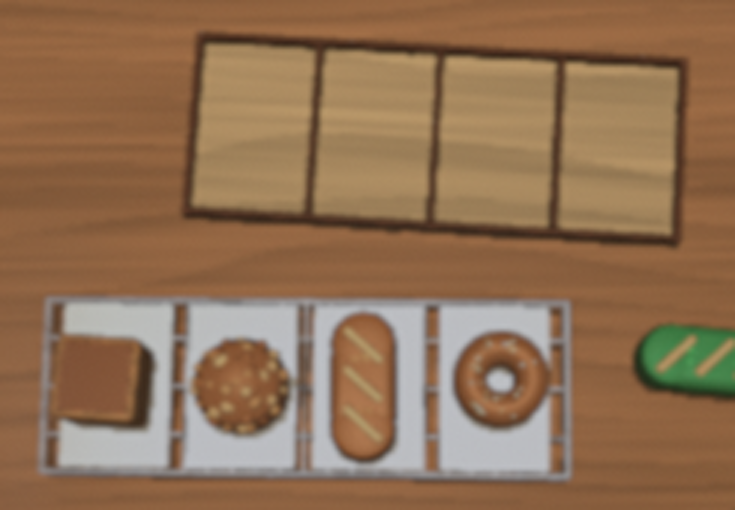

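The crop confirms all four bakes on papers: cube, bun, roll with pale slashes, and ring bagel. The tray corners are sharp.

```bash
python3 - <<'E'
from bench import r
from h import *
s=r.snapshot("top"); s2=r.snapshot("scene"); im=s["color"]
f=lambda c:np.array(c)/3+[195-1/3,70-1/3]
def quad(name,c,z):
    P=cast(s,f(c),z)[:,:2]  # TL TR BR BL
    m=P.mean(0); ey=(P[0]+P[3]-P[1]-P[2])/2; ex=(P[0]+P[1]-P[2]-P[3])/2
    yaw=np.arctan2(-ey[0],ey[1]); print(name,m.round(4),"yaw",yaw.round(4),np.arctan2(ex[1],ex[0]).round(4),"len",np.linalg.norm(ey).round(4),np.linalg.norm(ex).round(4)); return m,yaw
def slots(m,y): 
    return [(m+np.array([-np.sin(y),np.cos(y)])*d) for d in (.135,.045,-.045,-.135)]
mt,yt=quad("tray",[(199,34),(686,60),(678,244),(185,216)],.016)
mr,yr=quad("rack",[(45,298),(571,300),(568,480),(40,474)],.025)
print("tray slots",np.round(slots(mt,yt),4)); print("rack slots",np.round(slots(mr,yr),4))
big=cv2.resize(im,None,fx=4,fy=4,interpolation=cv2.INTER_CUBIC)
hsv=cv2.cvtColor(big,cv2.COLOR_RGB2HSV)
for n,sl,h in zip(("cube","bun","roll","bagel"),slots(mr,yr),(.056,.02,.021,.019)):
    box=[sl+np.array(d) for d in((-.058,-.0385),(-.058,.0385),(.058,.0385),(.058,-.0385))]
    uv=proj(s,[[*b,.04] for b in box]); m=np.zeros(big.shape[:2],np.uint8); cv2.fillPoly(m,[((uv+.5)*4).astype(int)],255)
    k=(hsv[:,:,1]>75)&(m>0)
    if n=="cube": k&=hsv[:,:,2]>105
    k=cv2.morphologyEx(k.astype(np.uint8)*255,cv2.MORPH_OPEN,np.ones((21,21)))
    cs,_=cv2.findContours(k,cv2.RETR_EXTERNAL,cv2.CHAIN_APPROX_NONE); c=max(cs,key=cv2.contourArea)
    pts=cast(s,(c.reshape(-1,2)+.5)/4-.5,.026+h)[:,:2].astype(np.float32)
    (cx,cy),(w,hh),a=cv2.minAreaRect(pts); print(n,round(cx,4),round(cy,4),"size",round(w,4),round(hh,4),"a",round(a,1),"off",(np.array([cx,cy])-sl).round(4))
    cv2.drawContours(big,[c],-1,(0,0,255),1)
cv2.imwrite("pics/det.png",big[640:940,800:1560][:,:,::-1])
v=s2["color"].copy()
for p,z in [(q,.008) for q in slots(mt,yt)]+[(q,.026) for q in slots(mr,yr)]:
    u=proj(s2,[[*p,z]])[0]; cv2.circle(v,tuple(int(a) for a in u.round()),2,(255,0,255),-1)
cv2.imwrite("pics/chk.png",cv2.resize(v[170:340,190:450],None,fx=3,fy=3)[:,:,::-1])
E
```

```text
tray [ 0.6444 -0.024 ] yaw -0.0736 -0.0729 len 0.3607 0.139
rack [0.4594 0.0721] yaw -0.0196 -0.025 len 0.3764 0.1279
tray slots [[ 0.6543  0.1106]
 [ 0.6477  0.0209]
 [ 0.6411 -0.0689]
 [ 0.6345 -0.1587]]
rack slots [[ 0.4621  0.2071]
 [ 0.4603  0.1171]
 [ 0.4586  0.0271]
 [ 0.4568 -0.0629]]
cube 0.4605 0.2074 size 0.0548 0.0566 a 88.3 off [-0.0016  0.0003]
bun 0.4575 0.1154 size 0.0652 0.0638 a 89.4 off [-0.0028 -0.0017]
roll 0.4568 0.03 size 0.0429 0.1009 a 89.4 off [-0.0017  0.0029]
bagel 0.4619 -0.0661 size 0.0632 0.0638 a 47.3 off [ 0.0051 -0.0032]
```

View pics/det.png

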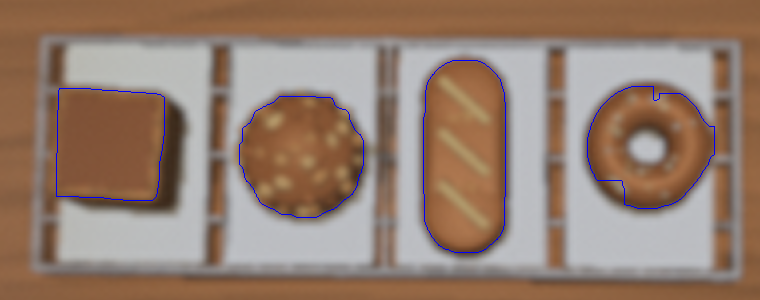

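View pics/chk.png

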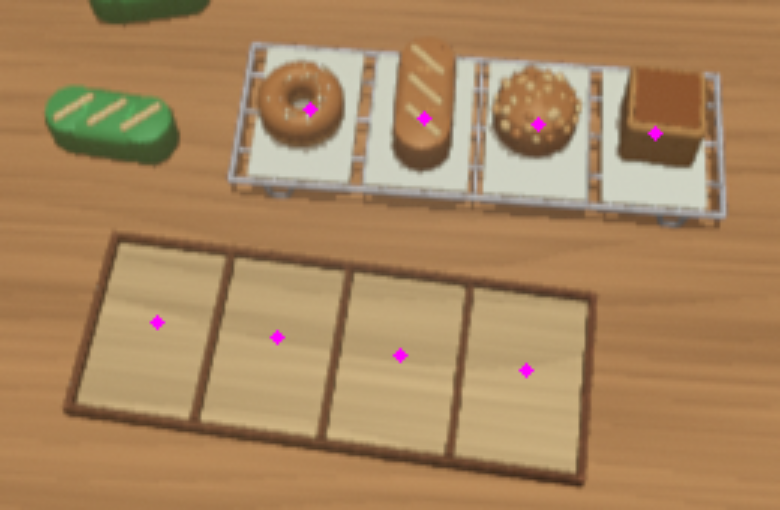

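Call:
send_rows(motion=[[[0.31, 0.93, 0, 0, 0, 0.059, -1], [0.31, 0.93, 0, 0, 0, 0.059, -1], [0.31, 0.93, 0, 0, 0, 0.059, -1], [0.31, 0.93, 0, 0, 0, 0.059, -1], [0.31, 0.93, 0, 0, 0, 0.059, -1], [0.31, 0.93, 0, 0, 0, 0.059, -1], [0.31, 0.93, 0, 0, 0, 0.059, -1], [0.31, 0.93, 0, 0, 0, 0.059, -1]]], force=40)

```text
time_s: 1.05
tcp_pos: [0.3104, -0.2358, 0.2454]
orientation: [0.911, 0.412, 0.0, 0.0]
contact_force: [0.7, 0.4, -0.0]
gripper_width: 0.0854
```

Call:
send_rows(motion=[[[0.31, 0.93, 0, 0, 0, 0.059, -1], [0.31, 0.93, 0, 0, 0, 0.059, -1], [0.31, 0.93, 0, 0, 0, 0.059, -1], [0.31, 0.93, 0, 0, 0, 0.059, -1], [0.31, 0.93, 0, 0, 0, 0.059, -1], [0.31, 0.93, 0, 0, 0, 0.059, -1], [0.31, 0.93, 0, 0, 0, 0.059, -1], [0.31, 0.93, 0, 0, 0, 0.059, -1]]])

```text
time_s: 1.85
tcp_pos: [0.4096, 0.062, 0.2455]
orientation: [0.789, 0.614, 0.0, 0.0]
contact_force: [1.4, 0.1, -0.1]
gripper_width: 0.0856
```

Call:
send_rows(motion=[[[0.31, 0.93, 0, 0, 0, 0.059, -1], [0.31, 0.93, 0, 0, 0, 0.059, -1], [0.31, 0.93, -0.5, 0, 0, 0.059, -1], [0.31, 0.85, -0.5, 0, 0, 0.059, -1], [0, 0, -0.25, 0, 0, 0, -1], [0, 0, 0, 0, 0, 0, -1]]])

```text
time_s: 2.45
tcp_pos: [0.4578, 0.2058, 0.1935]
orientation: [0.712, 0.702, -0.002, -0.001]
contact_force: [-0.0, -0.9, 0.9]
gripper_width: 0.0854
```

```bash
cat >> h.py <<'E'
def jaw(st):
    return R.from_quat(st["orientation"]).as_matrix()
def rep(r):
    st=r.state(); M=jaw(st); a=np.arctan2(M[1,1],M[0,1]); print("t",round(st["time_s"],2),"tcp",st["tcp_pos"].round(4),"jaw",a.round(4),(a%np.pi).round(4),"tool z",M[:,2].round(3),"w",round(st["gripper_width"],4),"F",st["contact_force"].round(1),"q",st["joint_pos"].round(2)); return st
def go(r,x,y,z,ja):
    st=rep(r); M=jaw(st); a=np.arctan2(M[1,1],M[0,1]); d=(ja-a+np.pi/2)%np.pi-np.pi/2
    print("  units",((np.array([x,y,z])-st["tcp_pos"])/.04).round(3),"turn",d.round(4))
E
python3 - <<'E'
from bench import r
from h import *
go(r,.4605,.2074,.046,-.025)
w=r.snapshot("wrist"); cv2.imwrite("pics/w1.png",w["color"][:,:,::-1])
for n,p,z in (("cube",(.4605,.2074),.082),("bun",(.4575,.1154),.07)): print(n,proj(w,[[*p,z]]))
print(w["origin"],w["attitude"])
E
```

```text
t 2.45 tcp [0.4578 0.2058 0.1935] jaw -0.0138 3.1277 tool z [-0.004 -0.002 -1.   ] w 0.0854 F [-0.  -0.9  0.9] q [ 0.4   0.25  1.81 -0.    1.09  0.41]
  units [ 0.067  0.04  -3.687] turn -0.0112
cube [[317.45670849 192.98062286]]
bun [[314.95794577 284.95127177]]
[0.45915431 0.27732516 0.32255169] [ 0.98933724 -0.00564595 -0.00229875  0.14551515]
```

View pics/w1.png

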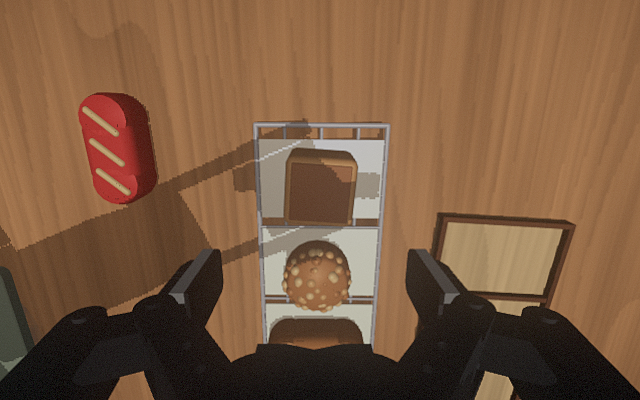

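The wrist view shows the cube top centred near (320,192), against a predicted (317,193). They agree, so I'm descending.

Call:
send_rows(motion=[[[0.07, 0.04, -0.9, 0, 0, -0.011, -1], [0, 0, -0.9, 0, 0, 0, -1], [0, 0, -0.9, 0, 0, 0, -1], [0, 0, -0.6, 0, 0, 0, -1], [0, 0, -0.38, 0, 0, 0, -1], [0, 0, 0, 0, 0, 0, -1]]])

```text
time_s: 3.1
tcp_pos: [0.461, 0.2059, 0.0474]
orientation: [0.717, 0.697, -0.001, -0.0]
contact_force: [-0.4, -0.6, 0.6]
gripper_width: 0.0854
```

```bash
python3 - <<'E'
from bench import r
from h import *
go(r,.4605,.2074,.046,-.025)
w=r.snapshot("wrist"); a=w["color"][100:400,100:540]
w=r.snapshot("scene"); b=cv2.resize(w["color"][100:260,240:480],None,fx=1.875,fy=1.875)
cv2.imwrite("pics/w2.png",cv2.hconcat([cv2.resize(a,(440,300)),cv2.resize(b,(360,300))])[:,:,::-1])
E
```

```text
t 3.1 tcp [0.461  0.2059 0.0474] jaw -0.0279 3.1137 tool z [-0.003 -0.001 -1.   ] w 0.0854 F [-0.4 -0.6  0.6] q [ 0.4   0.43  1.98 -0.    0.74  0.43]
  units [-0.011  0.037 -0.036] turn 0.0029
```

View pics/w2.png

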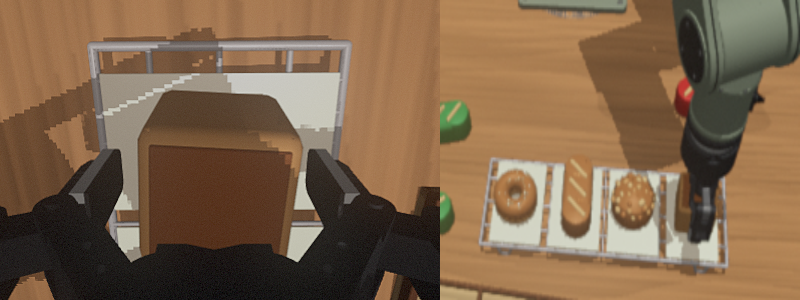

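The fingers straddle the cube evenly, so I'm closing.

Call:
send_rows(motion=[[[0, 0, 0, 0, 0, 0, 1], [0, 0, 0, 0, 0, 0, 1], [0, 0, 0, 0, 0, 0, 1], [0, 0, 0, 0, 0, 0, 1], [0, 0, 0, 0, 0, 0, 1], [0, 0, 0, 0, 0, 0, 1]]])

```text
time_s: 3.8
tcp_pos: [0.4628, 0.2077, 0.0498]
orientation: [0.716, 0.698, 0.001, 0.001]
contact_force: [-0.2, -0.9, 6.0]
gripper_width: 0.0582
```

Call:
send_rows(motion=[[[0, 0, 0, 0, 0, 0, 1], [0, 0, 0.4, 0, 0, 0, 1], [0, 0, 0.8, 0, 0, 0, 1], [0, 0, 0.8, 0, 0, 0, 1], [0, 0, 0.5, 0, 0, 0, 1], [0, 0, 0, 0, 0, 0, 1]]])

```text
time_s: 4.4
tcp_pos: [0.4637, 0.2083, 0.1516]
orientation: [0.716, 0.698, 0.004, 0.002]
contact_force: [0.8, 0.1, -1.6]
gripper_width: 0.0582
```

```bash
python3 - <<'E'
from bench import r
from h import *
go(r,.6543,.1106,.12,-.0735)
w=r.snapshot("wrist"); a=w["color"][100:400,100:540]
w=r.snapshot("scene"); b=cv2.resize(w["color"][100:260,240:480],None,fx=1.875,fy=1.875)
cv2.imwrite("pics/w3.png",cv2.hconcat([cv2.resize(a,(440,300)),cv2.resize(b,(360,300))])[:,:,::-1])
E
```

```text
t 4.4 tcp [0.4637 0.2083 0.1516] jaw -0.026 3.1156 tool z [ 0.007  0.003 -1.   ] w 0.0582 F [ 0.8  0.1 -1.6] q [ 0.4   0.29  1.86 -0.    0.98  0.43]
  units [ 4.765 -2.443 -0.791] turn -0.0475
```

View pics/w3.png

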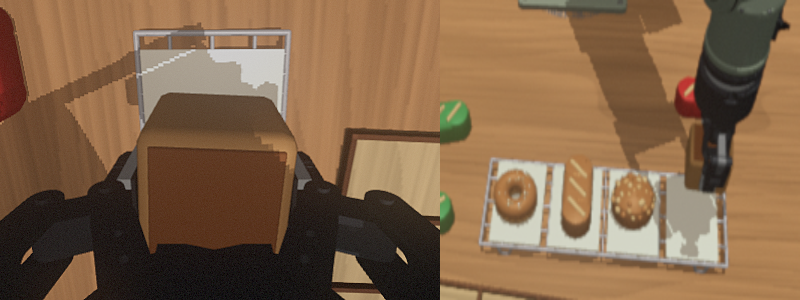

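Call:
send_rows(motion=[[[0.4, -0.2, 0, 0, 0, -0.008, 1], [0.8, -0.4, 0, 0, 0, -0.008, 1], [0.9, -0.46, 0, 0, 0, -0.008, 1], [0.9, -0.46, 0, 0, 0, -0.008, 1], [0.9, -0.46, 0, 0, 0, -0.008, 1], [0.6, -0.31, -0.4, 0, 0, -0.008, 1], [0.26, -0.15, -0.6, 0, 0, 0, 1], [0, 0, 0, 0, 0, 0, 1]]])

```text
time_s: 5.3
tcp_pos: [0.6514, 0.1076, 0.1025]
orientation: [0.734, 0.68, -0.004, -0.002]
contact_force: [-1.0, 0.2, -1.7]
gripper_width: 0.0582
```

```bash
python3 - <<'E'
from bench import r
from h import *
go(r,.6543,.1106,.034,-.0735)
E
```

```text
t 5.3 tcp [0.6514 0.1076 0.1025] jaw -0.0764 3.0652 tool z [-0.009 -0.002 -1.   ] w 0.0582 F [-1.   0.2 -1.7] q [ 0.15  0.56  1.54 -0.    1.05  0.22]
  units [ 0.072  0.076 -1.712] turn 0.0029
```

Call:
send_rows(motion=[[[0.04, 0.07, -0.5, 0, 0, 0, 1], [0, 0, -0.6, 0, 0, 0, 1], [0, 0, -0.4, 0, 0, 0, 1], [0, 0, -0.1, 0, 0, 0, 1], [0, 0, 0, 0, 0, 0, 1], [0, 0, 0, 0, 0, 0, 1]]])

```text
time_s: 5.9
tcp_pos: [0.6544, 0.1129, 0.0451]
orientation: [0.733, 0.681, 0.001, 0.0]
contact_force: [0.3, 0.1, 0.4]
gripper_width: 0.0579
```

```bash
python3 - <<'E'
from bench import r
from h import *
go(r,.6543,.1106,.0318,-.0735)
w=r.snapshot("wrist"); a=w["color"][100:400,100:540]
w=r.snapshot("scene"); b=cv2.resize(w["color"][200:360,180:420],None,fx=1.875,fy=1.875)
cv2.imwrite("pics/w4.png",cv2.hconcat([cv2.resize(a,(440,300)),cv2.resize(b,(360,300))])[:,:,::-1])
E
```

```text
t 5.9 tcp [0.6544 0.1129 0.0451] jaw -0.0739 3.0677 tool z [ 0.002  0.    -1.   ] w 0.0579 F [0.3 0.1 0.4] q [ 0.15  0.62  1.59 -0.    0.92  0.23]
  units [-0.002 -0.057 -0.333] turn 0.0004
```

View pics/w4.png

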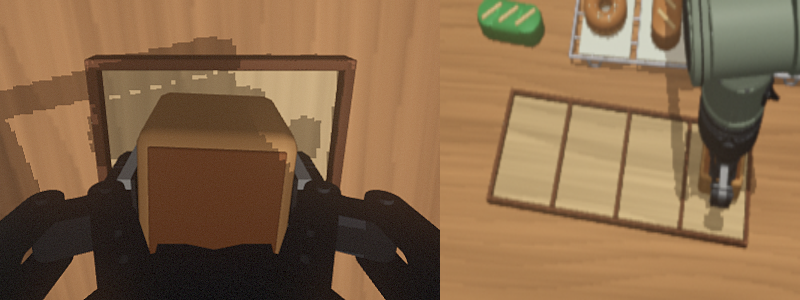

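Call:
send_rows(motion=[[[0, -0.05, -0.15, 0, 0, 0, 1], [0, 0, -0.1, 0, 0, 0, 1], [0, 0, -0.03, 0, 0, 0, 1], [0, 0, 0, 0, 0, 0, 1], [0, 0, 0, 0, 0, 0, 1]]])

```text
time_s: 6.5
tcp_pos: [0.6539, 0.1107, 0.0329]
orientation: [0.733, 0.68, 0.0, 0.0]
contact_force: [-0.6, 0.4, 0.0]
gripper_width: 0.0583
```

Call:
send_rows(motion=[[[0, 0, -0.03, 0, 0, 0, 1], [0, 0, 0, 0, 0, 0, 1], [0, 0, 0, 0, 0, 0, 1]]])

```text
time_s: 6.8
tcp_pos: [0.654, 0.1108, 0.0319]
orientation: [0.733, 0.68, 0.0, 0.0]
contact_force: [0.3, 0.5, -0.3]
gripper_width: 0.0579
```

Call:
send_rows(motion=[[[0, 0, -0.03, 0, 0, 0, 1], [0, 0, 0, 0, 0, 0, 1], [0, 0, 0, 0, 0, 0, 1]]])

```text
time_s: 7.1
tcp_pos: [0.6541, 0.1107, 0.0318]
orientation: [0.733, 0.68, 0.0, 0.0]
contact_force: [-1.8, -0.9, 6.0]
gripper_width: 0.0583
```

Call:
send_rows(motion=[[[0, 0, -0.03, 0, 0, 0, 1], [0, 0, 0, 0, 0, 0, 1], [0, 0, 0, 0, 0, 0, 1]]])

```text
time_s: 7.4
tcp_pos: [0.654, 0.1107, 0.0318]
orientation: [0.733, 0.68, 0.001, 0.0]
contact_force: [-4.1, -1.4, 11.9]
gripper_width: 0.0577
```

It is seated at 0.0318, exactly as predicted. Now I'll release and rise.

Call:
send_rows(motion=[[[0, 0, 0.06, 0, 0, 0, -0.2], [0, 0, 0, 0, 0, 0, -0.6], [0, 0, 0, 0, 0, 0, -1], [0, 0, 0, 0, 0, 0, -1], [0, 0, 0.4, 0, 0, 0, -1], [0, 0, 0.8, 0, 0, 0, -1], [0, 0, 0.8, 0, 0, 0, -1], [0, 0, 0.8, 0, 0, 0, -1]]])

```text
time_s: 8.2
tcp_pos: [0.6536, 0.1107, 0.1444]
orientation: [0.733, 0.68, -0.0, -0.0]
contact_force: [0.4, 0.5, -1.0]
gripper_width: 0.0854
```

```bash
python3 - <<'E'
from bench import r
from h import *
go(r,.4575,.1154,.16,-.02)
w=r.snapshot("scene"); b=cv2.resize(w["color"][170:340,190:450],None,fx=3,fy=3)
cv2.imwrite("pics/s5.png",b[:,:,::-1])
E
```

```text
t 8.2 tcp [0.6536 0.1107 0.1444] jaw -0.0739 3.0676 tool z [-0.001 -0.    -1.   ] w 0.0854 F [ 0.4  0.5 -1. ] q [ 0.15  0.53  1.49 -0.    1.12  0.22]
  units [-4.903  0.117  0.391] turn 0.0539
```

View pics/s5.png

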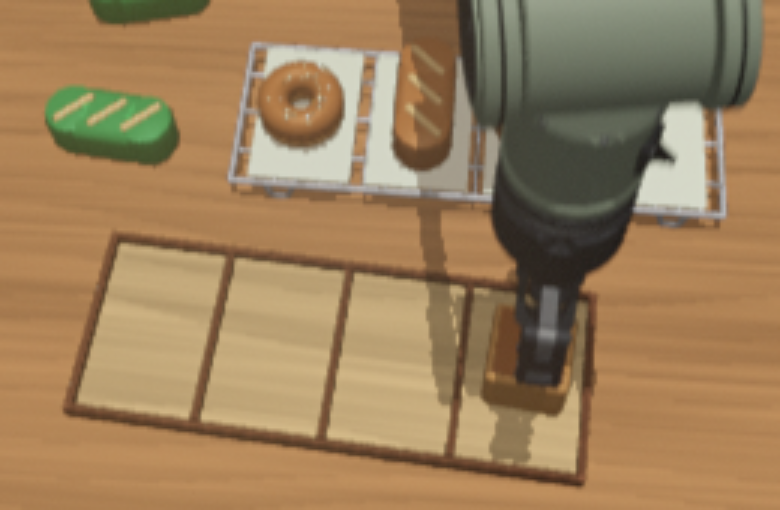

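```bash
python3 - <<'E'
from bench import r
from h import *
w=r.snapshot("wrist"); st=r.state(); M=jaw(st); p=st["tcp_pos"]
v=cv2.resize(w["color"][150:400,130:510],None,fx=2,fy=2)
for sx,c in ((.011,(255,0,0)),(-.011,(0,255,255))):
  for t in (-.005,.001,.014):
    for sy in (1,-1):
      u=proj(w,[p+M@[sx,sy*.0427,t]])[0]; print(sx,t,sy,u.round(0)); cv2.circle(v,tuple(int(a) for a in (u-[130,150])*2),3,c,-1)
cv2.imwrite("pics/w6.png",v[:,:,::-1])
E
```

```text
0.011 -0.005 1 [410. 245.]
0.011 -0.005 -1 [217. 245.]
0.011 0.001 1 [406. 239.]
0.011 0.001 -1 [221. 239.]
0.011 0.014 1 [399. 228.]
0.011 0.014 -1 [228. 228.]
-0.011 -0.005 1 [406. 288.]
-0.011 -0.005 -1 [221. 288.]
-0.011 0.001 1 [402. 281.]
-0.011 0.001 -1 [225. 281.]
-0.011 0.014 1 [395. 268.]
-0.011 0.014 -1 [231. 267.]
```

View pics/w6.png

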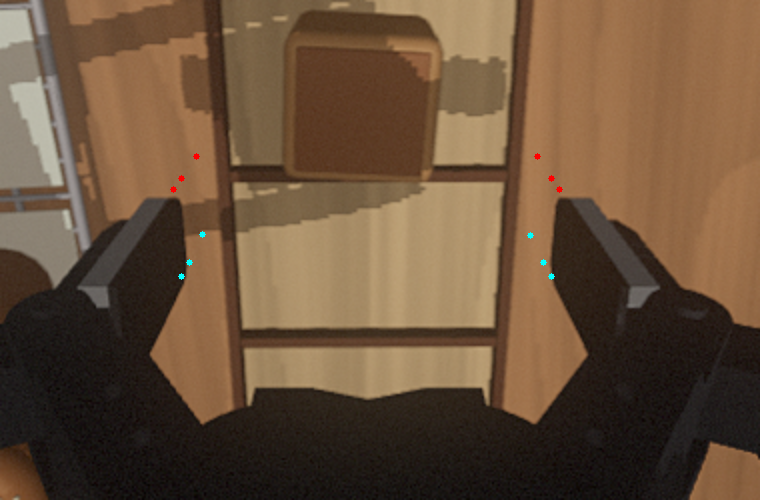

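Call:
send_rows(motion=[[[-0.7, 0.02, 0.1, 0, 0, 0.009, -1], [-0.9, 0.02, 0, 0, 0, 0.009, -1], [-0.9, 0.02, 0, 0, 0, 0.009, -1], [-0.9, 0.02, 0, 0, 0, 0.009, -1], [-0.9, 0.02, 0, 0, 0, 0.009, -1], [-0.6, 0.02, -0.3, 0, 0, 0.009, -1], [0, 0, -0.4, 0, 0, 0, -1], [0, 0, 0, 0, 0, 0, -1]]])

```text
time_s: 9.1
tcp_pos: [0.4555, 0.1152, 0.1178]
orientation: [0.714, 0.7, -0.002, -0.001]
contact_force: [0.6, 0.6, 0.6]
gripper_width: 0.0854
```

Call:
send_rows(motion=[[[0, 0, 0, 0, 0, 0, -1]]])

```text
time_s: 9.2
tcp_pos: [0.4581, 0.1155, 0.1195]
orientation: [0.714, 0.7, -0.0, -0.0]
contact_force: [0.5, -0.6, 0.7]
gripper_width: 0.0853
```

```bash
python3 - <<'E'
from bench import r
from h import *
go(r,.4575,.1154,.036,-.02)
w=r.snapshot("wrist"); cv2.imwrite("pics/w7.png",w["color"][:,:,::-1])
print(proj(w,[[.4575,.1154,.05]]))
w=r.snapshot("top"); cv2.imwrite("pics/t7.png",cv2.resize(w["color"][70:240,195:440],None,fx=3,fy=3)[:,:,::-1])
E
```

```text
t 9.2 tcp [0.4581 0.1155 0.1195] jaw -0.02 3.1216 tool z [-0. -0. -1.] w 0.0853 F [ 0.5 -0.6  0.7] q [ 0.22  0.29  1.97 -0.    0.88  0.24]
  units [-0.014 -0.003 -2.087] turn 0.0
[[312.87627792 213.03828087]]
```

View pics/w7.png

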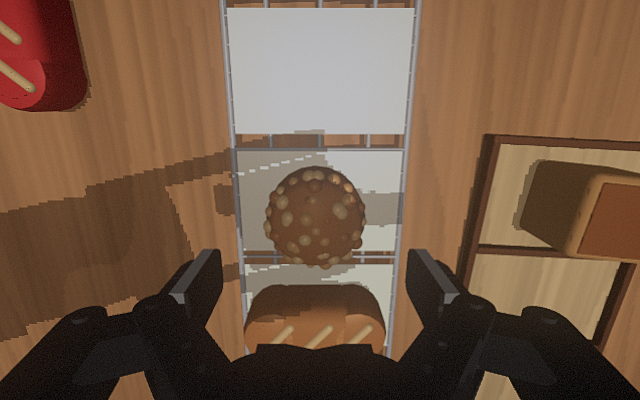

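View pics/t7.png

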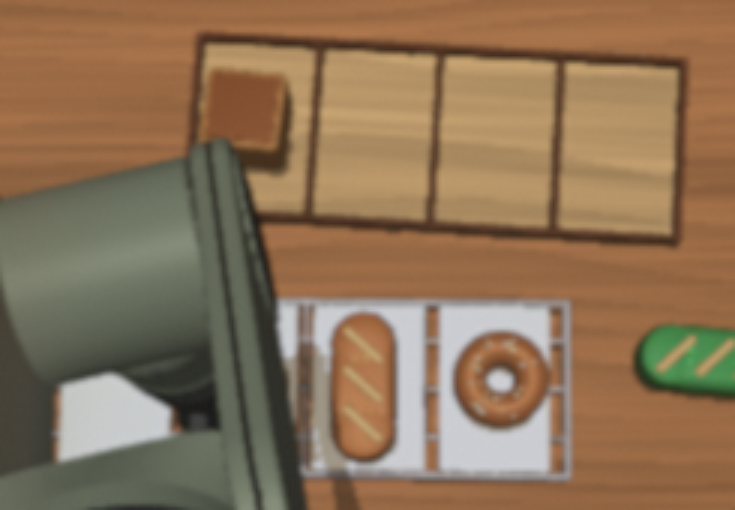

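The bun is at (316,217) in the wrist view, against a predicted (313,213), so it is about 1 mm off. The cube sits clear in the left compartment. Descending on the bun.

Call:
send_rows(motion=[[[0.01, -0.03, -0.6, 0, 0, 0, -1], [0, 0, -0.8, 0, 0, 0, -1], [0, 0, -0.5, 0, 0, 0, -1], [0, 0, -0.18, 0, 0, 0, -1], [0, 0, 0, 0, 0, 0, -1], [0, 0, 0, 0, 0, 0, 1], [0, 0, 0, 0, 0, 0, 1], [0, 0, 0, 0, 0, 0, 1]]])

```text
time_s: 10.1
tcp_pos: [0.4594, 0.1145, 0.038]
orientation: [0.714, 0.7, 0.001, 0.001]
contact_force: [-0.5, 0.3, 7.5]
gripper_width: 0.0644
```

Call:
send_rows(motion=[[[0, 0, 0, 0, 0, 0, 1], [0, 0, 0, 0, 0, 0, 1], [0, 0, 0, 0, 0, 0, 1]]])

```text
time_s: 10.4
tcp_pos: [0.4594, 0.1146, 0.038]
orientation: [0.714, 0.7, 0.001, 0.001]
contact_force: [-0.0, -0.7, 6.6]
gripper_width: 0.0644
```

```bash
python3 - <<'E'
from bench import r
from h import *
rep(r)
w=r.snapshot("wrist"); cv2.imwrite("pics/w8.png",w["color"][:,:,::-1])
E
```

```text
t 10.4 tcp [0.4594 0.1146 0.038 ] jaw -0.0199 3.1216 tool z [ 0.003  0.001 -1.   ] w 0.0644 F [-0.  -0.7  6.6] q [ 0.22  0.4   2.07 -0.    0.67  0.24]
```

View pics/w8.png

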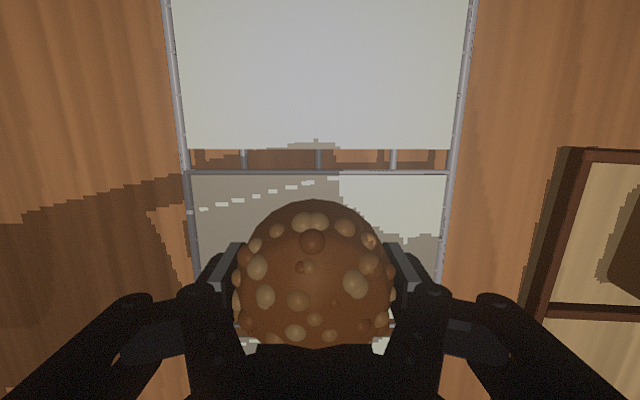

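The bun is between the pads. Width is 64 mm and it is level. Lifting and carrying.

Call:
send_rows(motion=[[[0, 0, 0.4, 0, 0, 0, 1], [0, 0, 0.8, 0, 0, 0, 1], [0, 0, 0.8, 0, 0, 0, 1], [0.3, -0.2, 0.5, 0, 0, -0.008, 1], [0.8, -0.4, 0, 0, 0, -0.008, 1], [0.9, -0.45, 0, 0, 0, -0.008, 1], [0.9, -0.45, 0, 0, 0, -0.01, 1], [0.9, -0.45, 0, 0, 0, -0.01, 1]]])

```text
time_s: 11.25
tcp_pos: [0.6115, 0.0355, 0.1371]
orientation: [0.73, 0.684, 0.0, 0.0]
contact_force: [0.0, 0.6, -0.8]
gripper_width: 0.0642
```

Call:
send_rows(motion=[[[0.6, -0.3, 0, 0, 0, -0.01, 1], [0.25, -0.1, -0.4, 0, 0, 0, 1], [0, 0, -0.4, 0, 0, 0, 1], [0, 0, 0, 0, 0, 0, 1], [0, 0, 0, 0, 0, 0, 1]]])

```text
time_s: 11.75
tcp_pos: [0.643, 0.0208, 0.1038]
orientation: [0.733, 0.681, -0.001, -0.001]
contact_force: [-0.1, 0.2, -0.1]
gripper_width: 0.0644
```

```bash
python3 - <<'E'
from bench import r
from h import *
go(r,.6477,.0209,.020,-.0735)
w=r.snapshot("wrist"); cv2.imwrite("pics/w9.png",w["color"][:,:,::-1])
E
```

```text
t 11.75 tcp [0.643  0.0208 0.1038] jaw -0.0734 3.0682 tool z [-0.002  0.    -1.   ] w 0.0644 F [-0.1  0.2 -0.1] q [0.01 0.54 1.59 0.   1.02 0.09]
  units [ 1.180e-01  2.000e-03 -2.095e+00] turn -0.0001
```

View pics/w9.png

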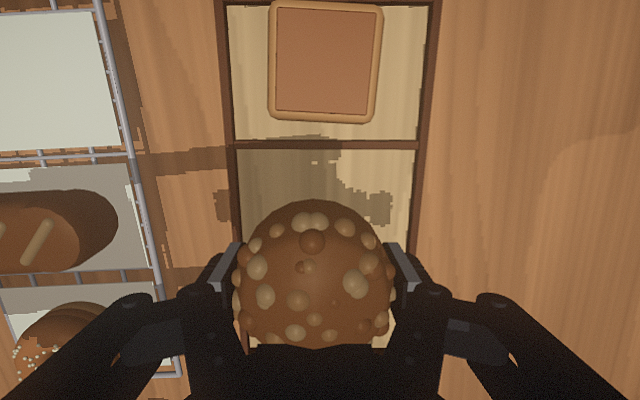

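Call:
send_rows(motion=[[[0.1, 0, -0.5, 0, 0, 0, 1], [0, 0, -0.7, 0, 0, 0, 1], [0, 0, -0.5, 0, 0, 0, 1], [0, 0, -0.25, 0, 0, 0, 1], [0, 0, -0.05, 0, 0, 0, 1], [0, 0, 0, 0, 0, 0, 1], [0, 0, 0, 0, 0, 0, 1]]])

```text
time_s: 12.5
tcp_pos: [0.6492, 0.0204, 0.026]
orientation: [0.733, 0.681, 0.001, 0.001]
contact_force: [-0.3, 0.3, -1.1]
gripper_width: 0.0648
```

Call:
send_rows(motion=[[[0, 0, -0.04, 0, 0, 0, 1], [0, 0, -0.03, 0, 0, 0, 1], [0, 0, 0, 0, 0, 0, 1], [0, 0, 0, 0, 0, 0, 1]]])

```text
time_s: 12.9
tcp_pos: [0.6483, 0.0203, 0.0218]
orientation: [0.733, 0.68, 0.0, 0.0]
contact_force: [-0.1, -0.5, 0.1]
gripper_width: 0.0645
```

Call:
send_rows(motion=[[[0, 0, -0.04, 0, 0, 0, 1], [0, 0, 0, 0, 0, 0, 1], [0, 0, 0, 0, 0, 0, 1]]])

```text
time_s: 13.2
tcp_pos: [0.6483, 0.0203, 0.0201]
orientation: [0.733, 0.68, 0.0, 0.0]
contact_force: [0.6, -0.6, -1.1]
gripper_width: 0.0644
```

Call:
send_rows(motion=[[[0, 0, -0.03, 0, 0, 0, 1], [0, 0, 0, 0, 0, 0, 1], [0, 0, 0, 0, 0, 0, 1]]])

```text
time_s: 13.5
tcp_pos: [0.6483, 0.0203, 0.02]
orientation: [0.733, 0.68, 0.0, 0.0]
contact_force: [-2.3, -0.3, 6.0]
gripper_width: 0.0644
```

Call:
send_rows(motion=[[[0, 0, -0.03, 0, 0, 0, 1], [0, 0, 0, 0, 0, 0, 1], [0, 0, 0, 0, 0, 0, 1]]])

```text
time_s: 13.8
tcp_pos: [0.6483, 0.0203, 0.02]
orientation: [0.733, 0.68, 0.0, 0.0]
contact_force: [-4.9, 1.0, 11.4]
gripper_width: 0.0642
```

Seated. Releasing.

Call:
send_rows(motion=[[[0, 0, 0.06, 0, 0, 0, -0.3], [0, 0, 0, 0, 0, 0, -0.7], [0, 0, 0, 0, 0, 0, -0.9], [0, 0, 0, 0, 0, 0, -0.9], [0, 0, 0.4, 0, 0, 0, -0.9], [0, 0, 0.8, 0, 0, 0, -1], [0, 0, 0.8, 0, 0, 0, -1], [0, 0, 0.8, 0, 0, 0, -1]]])

```text
time_s: 14.6
tcp_pos: [0.648, 0.0203, 0.1327]
orientation: [0.733, 0.68, -0.0, -0.0]
contact_force: [1.5, -0.1, -0.8]
gripper_width: 0.0853
```

Call:
send_rows(motion=[[[0, 0, 0, 0, 0, 0, -1]]])

```text
time_s: 14.7
tcp_pos: [0.6511, 0.0204, 0.1371]
orientation: [0.733, 0.68, 0.004, 0.003]
contact_force: [0.1, -0.1, 0.2]
gripper_width: 0.0856
```

```bash
python3 - <<'E'
from bench import r
from h import *
go(r,.4619,-.0661,.12,-.02)
w=r.snapshot("wrist"); cv2.imwrite("pics/w10.png",w["color"][:,:,::-1])
E
```

```text
t 14.7 tcp [0.6511 0.0204 0.1371] jaw -0.074 3.0676 tool z [ 0.01  0.   -1.  ] w 0.0856 F [ 0.1 -0.1  0.2] q [0.01 0.51 1.54 0.   1.08 0.09]
  units [-4.731 -2.161 -0.427] turn 0.054
```

View pics/w10.png

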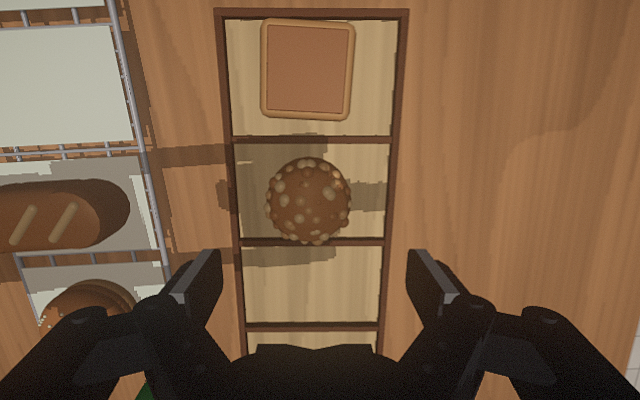

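The bun sits in compartment 2 at (307,200). Now the bagel.

Call:
send_rows(motion=[[[-0.5, -0.2, 0, 0, 0, 0.009, -1], [-0.85, -0.4, 0, 0, 0, 0.009, -1], [-0.85, -0.4, 0, 0, 0, 0.009, -1], [-0.85, -0.4, 0, 0, 0, 0.009, -1], [-0.85, -0.4, 0, 0, 0, 0.009, -1], [-0.5, -0.25, 0, 0, 0, 0.009, -1], [-0.25, -0.11, -0.3, 0, 0, 0, -1], [0, 0, 0, 0, 0, 0, -1]]])

```text
time_s: 15.55
tcp_pos: [0.4589, -0.0662, 0.118]
orientation: [0.715, 0.7, -0.002, -0.003]
contact_force: [-0.4, -1.2, -0.0]
gripper_width: 0.0857
```

Call:
send_rows(motion=[[[0, 0, 0, 0, 0, 0, -1], [0, 0, 0, 0, 0, 0, -1]]])

```text
time_s: 15.75
tcp_pos: [0.4631, -0.0659, 0.12]
orientation: [0.714, 0.7, 0.0, 0.0]
contact_force: [-0.2, 0.0, -0.1]
gripper_width: 0.0855
```

```bash
python3 - <<'E'
from bench import r
from h import *
go(r,.4619,-.0661,.036,-.02)
w=r.snapshot("wrist"); cv2.imwrite("pics/w11.png",w["color"][:,:,::-1])
print(proj(w,[[.4619,-.0661,.045]]))
w=r.snapshot("top"); cv2.imwrite("pics/t11.png",cv2.resize(w["color"][70:240,195:440],None,fx=3,fy=3)[:,:,::-1])
E
```

```text
t 15.75 tcp [ 0.4631 -0.0659  0.12  ] jaw -0.0196 3.122 tool z [ 0.  0. -1.] w 0.0855 F [-0.2  0.  -0.1] q [-0.17  0.28  1.98  0.    0.88 -0.15]
  units [-0.031 -0.005 -2.101] turn -0.0004
[[311.74431386 210.46290397]]
```

View pics/w11.png

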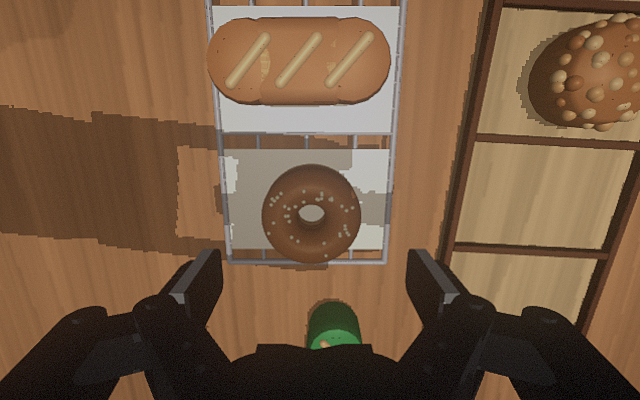

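View pics/t11.png

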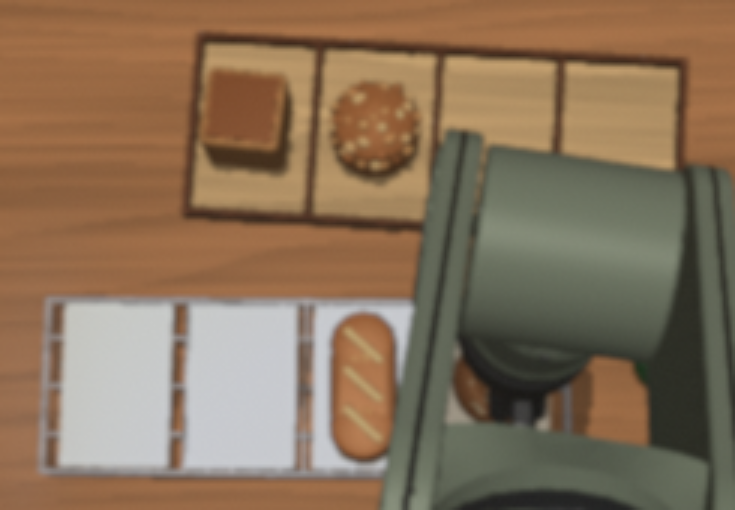

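The bagel at (311,213) matches the prediction of (312,210). The cube and bun are fine in the tray. Descending.

Call:
send_rows(motion=[[[-0.03, -0.02, -0.6, 0, 0, 0, -1], [0, 0, -0.8, 0, 0, 0, -1], [0, 0, -0.5, 0, 0, 0, -1], [0, 0, -0.2, 0, 0, 0, -1], [0, 0, 0, 0, 0, 0, -1], [0, 0, 0, 0, 0, 0, 1], [0, 0, 0, 0, 0, 0, 1], [0, 0, 0, 0, 0, 0, 1]]])

```text
time_s: 16.65
tcp_pos: [0.4622, -0.067, 0.0374]
orientation: [0.714, 0.7, 0.001, 0.001]
contact_force: [1.2, 0.5, 4.6]
gripper_width: 0.0655
```

Call:
send_rows(motion=[[[0, 0, 0, 0, 0, 0, 1], [0, 0, 0, 0, 0, 0, 1], [0, 0, 0, 0, 0, 0, 1]]])

```text
time_s: 16.95
tcp_pos: [0.4622, -0.067, 0.0373]
orientation: [0.714, 0.7, 0.001, 0.001]
contact_force: [0.6, 0.4, 6.8]
gripper_width: 0.0656
```

```bash
python3 - <<'E'
from bench import r
from h import *
rep(r)
w=r.snapshot("wrist"); cv2.imwrite("pics/w12.png",w["color"][:,:,::-1])
E
```

```text
t 16.95 tcp [ 0.4622 -0.067   0.0373] jaw -0.02 3.1216 tool z [ 0.003 -0.    -1.   ] w 0.0656 F [0.6 0.4 6.8] q [-0.17  0.4   2.08  0.    0.66 -0.15]
```

View pics/w12.png

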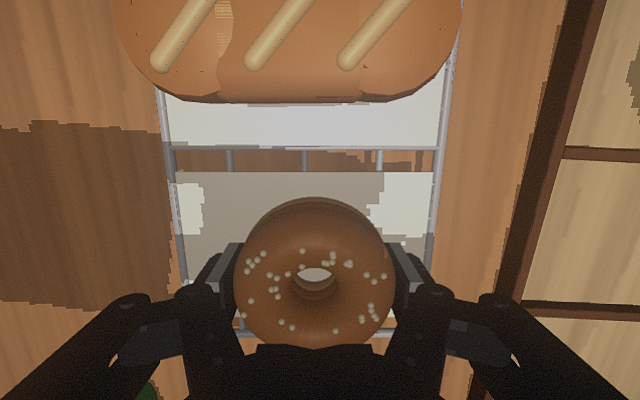

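The bagel is held evenly. Lifting and carrying it to compartment 4.

Call:
send_rows(motion=[[[0, 0, 0.4, 0, 0, 0, 1], [0, 0, 0.8, 0, 0, 0, 1], [0, 0, 0.8, 0, 0, 0, 1], [0.3, -0.2, 0.5, 0, 0, -0.008, 1], [0.8, -0.4, 0, 0, 0, -0.008, 1], [0.8, -0.45, 0, 0, 0, -0.008, 1], [0.8, -0.45, 0, 0, 0, -0.01, 1], [0.8, -0.45, 0, 0, 0, -0.01, 1]]])

```text
time_s: 17.8
tcp_pos: [0.6019, -0.1456, 0.1363]
orientation: [0.73, 0.684, 0.0, -0.0]
contact_force: [-0.6, 0.4, -1.1]
gripper_width: 0.0657
```

Call:
send_rows(motion=[[[0.6, -0.25, 0, 0, 0, -0.01, 1], [0.2, -0.1, -0.4, 0, 0, 0, 1], [0, 0, -0.4, 0, 0, 0, 1], [0, 0, 0, 0, 0, 0, 1], [0, 0, 0, 0, 0, 0, 1], [0, 0, 0, 0, 0, 0, 1]]])

```text
time_s: 18.4
tcp_pos: [0.6328, -0.1586, 0.1048]
orientation: [0.733, 0.681, 0.0, 0.0]
contact_force: [-0.0, 0.7, -2.2]
gripper_width: 0.0657
```

```bash
python3 - <<'E'
from bench import r
from h import *
go(r,.6345,-.1587,.0193,-.0735)
w=r.snapshot("wrist"); cv2.imwrite("pics/w13.png",w["color"][:,:,::-1])
E
```

```text
t 18.4 tcp [ 0.6328 -0.1586  0.1048] jaw -0.0736 3.0679 tool z [ 0.001 -0.    -1.   ] w 0.0657 F [-0.   0.7 -2.2] q [-0.26  0.55  1.57  0.    1.03 -0.19]
  units [ 0.043 -0.003 -2.137] turn 0.0001
```

View pics/w13.png

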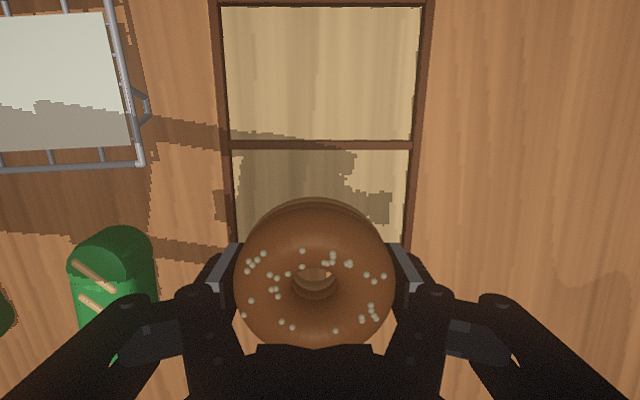

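Call:
send_rows(motion=[[[0.03, 0, -0.5, 0, 0, 0, 1], [0, 0, -0.7, 0, 0, 0, 1], [0, 0, -0.5, 0, 0, 0, 1], [0, 0, -0.3, 0, 0, 0, 1], [0, 0, -0.05, 0, 0, 0, 1], [0, 0, 0, 0, 0, 0, 1], [0, 0, 0, 0, 0, 0, 1], [0, 0, 0, 0, 0, 0, 1]]])

```text
time_s: 19.25
tcp_pos: [0.635, -0.1591, 0.0234]
orientation: [0.733, 0.68, 0.001, 0.001]
contact_force: [0.4, 0.5, -0.3]
gripper_width: 0.0654
```

Call:
send_rows(motion=[[[0, 0, -0.04, 0, 0, 0, 1], [0, 0, -0.02, 0, 0, 0, 1], [0, 0, 0, 0, 0, 0, 1], [0, 0, 0, 0, 0, 0, 1]]])

```text
time_s: 19.65
tcp_pos: [0.6342, -0.1589, 0.0197]
orientation: [0.733, 0.68, 0.0, 0.0]
contact_force: [-0.6, 0.8, -1.9]
gripper_width: 0.0656
```

Call:
send_rows(motion=[[[0, 0, -0.03, 0, 0, 0, 1], [0, 0, 0, 0, 0, 0, 1], [0, 0, 0, 0, 0, 0, 1]]])

```text
time_s: 19.95
tcp_pos: [0.6343, -0.1589, 0.0194]
orientation: [0.733, 0.68, 0.0, 0.0]
contact_force: [-2.1, 0.2, 5.4]
gripper_width: 0.0655
```

Call:
send_rows(motion=[[[0, 0, -0.03, 0, 0, 0, 1], [0, 0, 0, 0, 0, 0, 1], [0, 0, 0, 0, 0, 0, 1]]])

```text
time_s: 20.25
tcp_pos: [0.6344, -0.1589, 0.0194]
orientation: [0.733, 0.68, 0.0, 0.0]
contact_force: [-4.8, 1.9, 12.1]
gripper_width: 0.0657
```

Call:
send_rows(motion=[[[0, 0, 0.06, 0, 0, 0, -0.3], [0, 0, 0, 0, 0, 0, -0.7], [0, 0, 0, 0, 0, 0, -0.9], [0, 0, 0, 0, 0, 0, -0.9], [0, 0, 0.4, 0, 0, 0, -0.9], [0, 0, 0.8, 0, 0, 0, -1], [0, 0, 0.8, 0, 0, 0, -1], [0, 0, 0.9, 0, 0, 0, -1]]])

```text
time_s: 21.05
tcp_pos: [0.6337, -0.1588, 0.1359]
orientation: [0.733, 0.68, -0.001, -0.001]
contact_force: [0.5, -1.2, -0.3]
gripper_width: 0.0854
```

```bash
python3 - <<'E'
from bench import r
from h import *
go(r,.4568,.030,.14,np.pi/2-.015)
w=r.snapshot("wrist"); cv2.imwrite("pics/w14.png",w["color"][:,:,::-1])
E
```

```text
t 21.05 tcp [ 0.6337 -0.1588  0.1359] jaw -0.074 3.0676 tool z [-0.002  0.001 -1.   ] w 0.0854 F [ 0.5 -1.2 -0.3] q [-0.26  0.52  1.53  0.    1.1  -0.19]
  units [-4.423  4.719  0.103] turn -1.5118
```

View pics/w14.png

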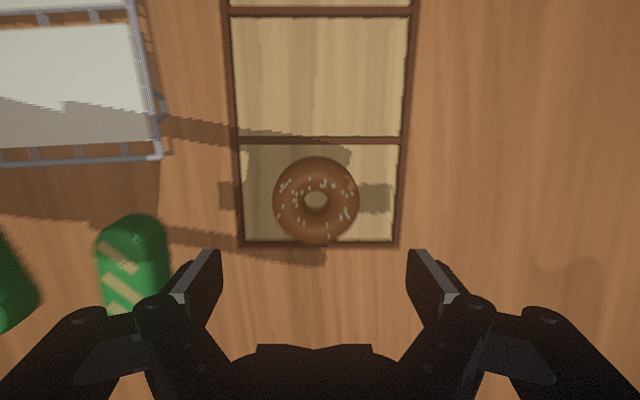

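The bagel sits clear in compartment 4. For the roll I'll turn the jaws across it.

Call:
send_rows(motion=[[[-0.4, 0.43, 0.1, 0, 0, -0.137, -1], [-0.4, 0.43, 0, 0, 0, -0.137, -1], [-0.4, 0.43, 0, 0, 0, -0.137, -1], [-0.4, 0.43, 0, 0, 0, -0.137, -1], [-0.4, 0.43, 0, 0, 0, -0.137, -1], [-0.4, 0.43, 0, 0, 0, -0.137, -1], [-0.4, 0.43, 0, 0, 0, -0.137, -1], [-0.4, 0.43, 0, 0, 0, -0.137, -1]]])

```text
time_s: 21.9
tcp_pos: [0.5055, -0.0206, 0.1394]
orientation: [0.981, 0.196, -0.0, -0.0]
contact_force: [1.1, 0.4, 0.6]
gripper_width: 0.0853
```

Call:
send_rows(motion=[[[-0.4, 0.43, 0, 0, 0, -0.137, -0.6], [-0.4, 0.43, 0, 0, 0, -0.137, -0.6], [-0.42, 0.42, 0, 0, 0, -0.142, -0.6], [0, 0, 0, 0, 0, 0, -0.6], [0, 0, 0, 0, 0, 0, -0.6], [0, 0, 0, 0, 0, 0, -0.6]]])

```text
time_s: 22.5
tcp_pos: [0.4584, 0.0295, 0.1398]
orientation: [1.0, -0.007, 0.001, 0.0]
contact_force: [-0.2, 0.1, -0.2]
gripper_width: 0.0683
```

```bash
python3 - <<'E'
from bench import r
from h import *
go(r,.4568,.030,.047,np.pi/2-.015)
w=r.snapshot("wrist"); cv2.imwrite("pics/w15.png",w["color"][:,:,::-1])
print(proj(w,[[.4568,.03,.047],[.4068,.03,.047],[.5068,.03,.047]]))
E
```

```text
t 22.5 tcp [0.4584 0.0295 0.1398] jaw -1.5849 1.5567 tool z [ 0.001 -0.    -1.   ] w 0.0683 F [-0.2  0.1 -0.2] q [ 0.04  0.24  1.98 -0.    0.92  1.62]
  units [-0.04   0.013 -2.32 ] turn -0.0009
[[311.02196497 206.47347519]
 [311.94471074 266.15543255]
 [309.97917129 139.10709694]]
```

View pics/w15.png

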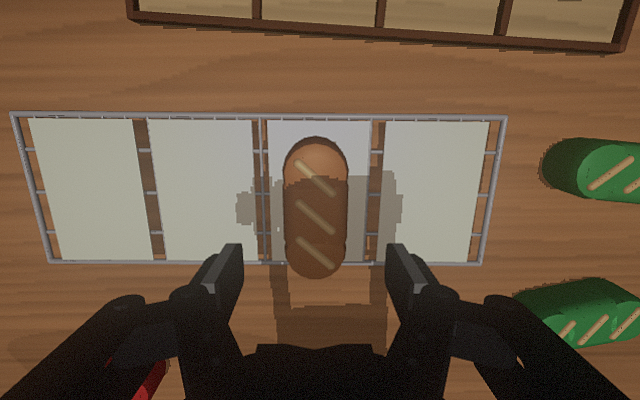

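The roll runs from (317,137) to (315,277), which puts it about 2 mm to the right (-y) with a yaw near -0.03. I'll adjust for that and descend.

Call:
send_rows(motion=[[[-0.04, -0.03, -0.6, 0, 0, -0.015, -0.6], [0, 0, -0.8, 0, 0, 0, -0.6], [0, 0, -0.6, 0, 0, 0, -0.6], [0, 0, -0.32, 0, 0, 0, -0.6], [0, 0, 0, 0, 0, 0, -0.6], [0, 0, 0, 0, 0, 0, 1], [0, 0, 0, 0, 0, 0, 1], [0, 0, 0, 0, 0, 0, 1]]])

```text
time_s: 23.35
tcp_pos: [0.4567, 0.0286, 0.0478]
orientation: [1.0, -0.015, 0.001, -0.0]
contact_force: [0.8, 0.1, -1.1]
gripper_width: 0.0456
```

Call:
send_rows(motion=[[[0, 0, 0, 0, 0, 0, 1], [0, 0, 0, 0, 0, 0, 1], [0, 0, 0, 0, 0, 0, 1], [0, 0, 0, 0, 0, 0, 1]]])

```text
time_s: 23.75
tcp_pos: [0.4565, 0.0287, 0.0477]
orientation: [1.0, -0.015, 0.001, 0.0]
contact_force: [-0.9, -0.1, 6.9]
gripper_width: 0.0457
```

```bash
python3 - <<'E'
from bench import r
from h import *
rep(r)
w=r.snapshot("wrist"); cv2.imwrite("pics/w16.png",w["color"][:,:,::-1])
E
```

```text
t 23.75 tcp [0.4565 0.0287 0.0477] jaw -1.6009 1.5407 tool z [ 0.002 -0.    -1.   ] w 0.0457 F [-0.9 -0.1  6.9] q [ 0.04  0.37  2.09 -0.    0.68  1.64]
```

View pics/w16.png

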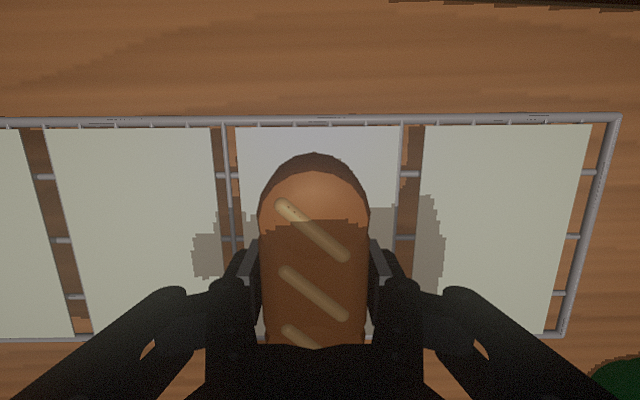

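Gripped at 46 mm. Lifting and carrying it to compartment 3.

Call:
send_rows(motion=[[[0, 0, 0.4, 0, 0, 0, 1], [0, 0, 0.8, 0, 0, 0, 1], [0, 0, 0.8, 0, 0, 0, 1], [0.4, -0.2, 0.5, 0, 0, -0.008, 1], [0.8, -0.42, 0, 0, 0, -0.008, 1], [0.85, -0.45, 0, 0, 0, -0.009, 1], [0.85, -0.45, 0, 0, 0, -0.009, 1], [0.85, -0.45, 0, 0, 0, -0.009, 1]]])

```text
time_s: 24.6
tcp_pos: [0.6066, -0.0507, 0.1467]
orientation: [0.999, -0.037, -0.0, -0.0]
contact_force: [0.7, 0.8, -0.5]
gripper_width: 0.0453
```

Call:
send_rows(motion=[[[0.6, -0.32, 0, 0, 0, 0, 1], [0.27, -0.15, -0.4, 0, 0, 0, 1], [0, 0, -0.4, 0, 0, 0, 1], [0, 0, 0, 0, 0, 0, 1], [0, 0, 0, 0, 0, 0, 1], [0, 0, 0, 0, 0, 0, 1]]])

```text
time_s: 25.2
tcp_pos: [0.6409, -0.0687, 0.1158]
orientation: [0.999, -0.036, 0.001, 0.0]
contact_force: [0.6, -0.3, 0.3]
gripper_width: 0.0453
```

```bash
python3 - <<'E'
from bench import r
from h import *
go(r,.6411,-.0689,.0297,np.pi/2-.0735)
w=r.snapshot("wrist"); a=w["color"]
w=r.snapshot("scene"); b=cv2.resize(w["color"][190:350,190:430],(600,400))
cv2.imwrite("pics/w17.png",cv2.resize(cv2.hconcat([a,b]),(800,258),interpolation=cv2.INTER_AREA)[:,:,::-1])
E
```

```text
t 25.2 tcp [ 0.6409 -0.0687  0.1158] jaw -1.6437 1.4979 tool z [ 0.001 -0.    -1.   ] w 0.0453 F [ 0.6 -0.3  0.3] q [-0.12  0.53  1.57 -0.    1.04  1.52]
  units [ 0.006 -0.005 -2.153] turn -0.0006
```

View pics/w17.png

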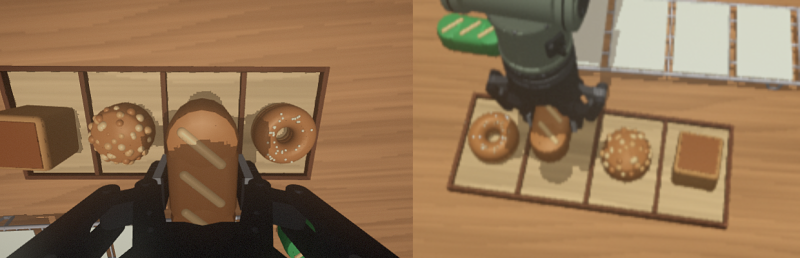

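Call:
send_rows(motion=[[[0, 0, -0.5, 0, 0, 0, 1], [0, 0, -0.7, 0, 0, 0, 1], [0, 0, -0.5, 0, 0, 0, 1], [0, 0, -0.3, 0, 0, 0, 1], [0, 0, -0.05, 0, 0, 0, 1], [0, 0, 0, 0, 0, 0, 1], [0, 0, 0, 0, 0, 0, 1], [0, 0, 0, 0, 0, 0, 1]]])

```text
time_s: 26.1
tcp_pos: [0.6414, -0.069, 0.0342]
orientation: [0.999, -0.037, 0.001, 0.0]
contact_force: [-0.1, 0.5, -1.7]
gripper_width: 0.0455
```

Call:
send_rows(motion=[[[0, 0, -0.04, 0, 0, 0, 1], [0, 0, -0.02, 0, 0, 0, 1], [0, 0, 0, 0, 0, 0, 1], [0, 0, 0, 0, 0, 0, 1]]])

```text
time_s: 26.5
tcp_pos: [0.6406, -0.0689, 0.0305]
orientation: [0.999, -0.037, -0.0, 0.0]
contact_force: [0.7, -0.7, -0.6]
gripper_width: 0.0459
```

Call:
send_rows(motion=[[[0, 0, -0.03, 0, 0, 0, 1], [0, 0, 0, 0, 0, 0, 1], [0, 0, 0, 0, 0, 0, 1]]])

```text
time_s: 26.8
tcp_pos: [0.6408, -0.0689, 0.0298]
orientation: [0.999, -0.037, 0.0, 0.0]
contact_force: [-1.1, 0.8, 3.0]
gripper_width: 0.0456
```

Call:
send_rows(motion=[[[0, 0, -0.03, 0, 0, 0, 1], [0, 0, 0, 0, 0, 0, 1], [0, 0, 0, 0, 0, 0, 1]]])

```text
time_s: 27.1
tcp_pos: [0.6408, -0.0689, 0.0297]
orientation: [0.999, -0.037, 0.0, 0.0]
contact_force: [-3.2, 0.4, 9.3]
gripper_width: 0.0455
```

Seated. I'll open a little to 56 mm so the neighbours stay untouched, then rise.

Call:
send_rows(motion=[[[0, 0, 0.06, 0, 0, 0, -0.2], [0, 0, 0, 0, 0, 0, -0.32], [0, 0, 0, 0, 0, 0, -0.32], [0, 0, 0, 0, 0, 0, -0.32], [0, 0, 0.2, 0, 0, 0, -0.32], [0, 0, 0.5, 0, 0, 0, -0.32], [0, 0, 0.8, 0, 0, 0, -0.32], [0, 0, 0.9, 0, 0, 0, -0.32]]])

```text
time_s: 27.9
tcp_pos: [0.64, -0.0688, 0.127]
orientation: [0.999, -0.037, -0.001, -0.0]
contact_force: [0.8, 0.4, -0.2]
gripper_width: 0.0561
```

Call:
send_rows(motion=[[[-0.8, 0, 0.9, 0, 0, 0, -0.32], [-0.9, 0, 0.9, 0, 0, 0, -0.32], [-0.9, 0, 0.5, 0, 0, 0, -0.32], [-0.9, -0.5, 0, 0, 0, 0, -0.32], [-0.9, -0.8, 0, 0, 0, 0, -0.32], [-0.5, -0.8, 0, 0, 0, 0, -0.32], [0, -0.8, 0, 0, 0, 0, -0.32], [0, -0.8, 0, 0, 0, 0, -0.32]]])

```text
time_s: 28.7
tcp_pos: [0.4445, -0.218, 0.2189]
orientation: [0.999, -0.037, 0.001, 0.0]
contact_force: [0.9, -0.6, 0.8]
gripper_width: 0.0568
```

Call:
send_rows(motion=[[[0, -0.9, 0, 0, 0, 0, -0.32], [0, -0.9, 0, 0, 0, 0, -0.32], [0, -0.9, 0, 0, 0, 0, -0.32], [0, -0.9, 0, 0, 0, 0, -0.32], [0, -0.9, 0, 0, 0, 0, -0.32], [0, 0, 0, 0, 0, 0, -0.32]]])

```text
time_s: 29.3
tcp_pos: [0.4451, -0.4009, 0.2179]
orientation: [0.999, -0.038, 0.0, 0.001]
contact_force: [-0.1, 0.8, -0.6]
gripper_width: 0.0561
```

```bash
python3 - <<'E'
from bench import r
from h import *
rep(r)
a=cv2.resize(r.snapshot("top")["color"][70:240,195:440],(400,278)); b=cv2.resize(r.snapshot("scene")["color"][180:345,190:428],(400,278))
cv2.imwrite("pics/f1.png",cv2.resize(a,(800,556),interpolation=cv2.INTER_CUBIC)[:,:,::-1]); cv2.imwrite("pics/f2.png",cv2.resize(b,(800,556),interpolation=cv2.INTER_CUBIC)[:,:,::-1])
E
```

```text
t 29.3 tcp [ 0.4451 -0.4009  0.2179] jaw -1.6476 1.494 tool z [ 0.001 -0.003 -1.   ] w 0.0561 F [-0.1  0.8 -0.6] q [-0.75  0.37  1.55 -0.    1.21  0.9 ]
```

View pics/f1.png

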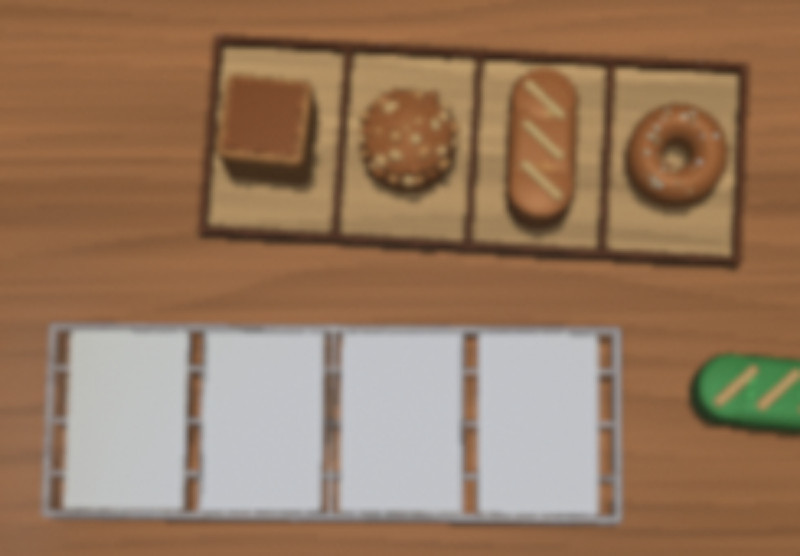

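View pics/f2.png

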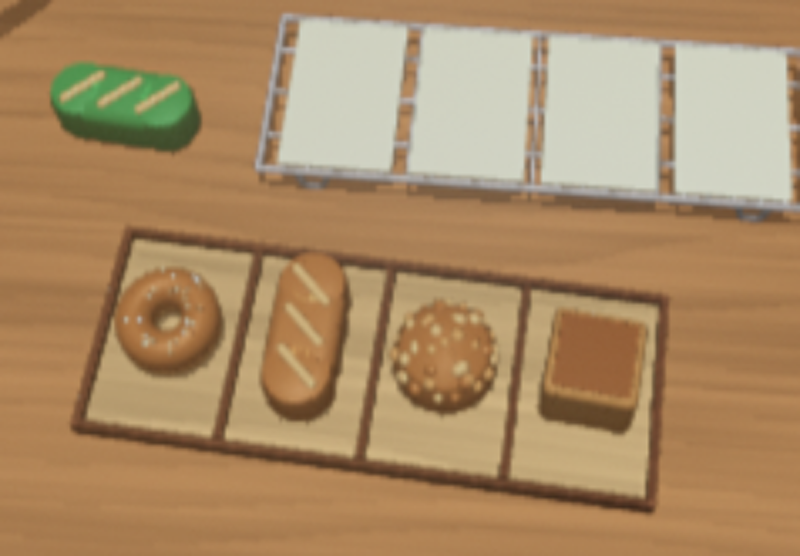

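Both views show the tray order cube, bun, roll, bagel from robot left to right. Every bake is flat and clear of the rim and battens, and the rack is empty.

```bash
python3 -c "
from bench import r
print(r.close_job())"
```

```text
the job is handed in; nothing more can be done
None
```

All four bakes are in the tray, one to each compartment, in the same order as on the rack: cube, bun, roll, bagel from left to right as the robot sees them. I handed the job in at about 29 s of the 99 s allowed; it reports no verdict.

- **Placing:** I lowered each bake until it touched the floor, with 9 to 12 N of contact force, at the height I had worked out from its grasp. Then I released it and rose clear. The highest force I read was about 12 N.
- **Last checks:** The top and scene pictures show all four upright, flat and clear of the rim and battens. The rack is empty apart from its papers, and the arm is well away from everything.
- **Small disagreements:** The wrist view put the bakes 1 to 2 mm off the top-view positions, and I allowed for that on all but the cube. Lengths measured from the top camera came out about 1% short for the rack and tray, and a few per cent short for the bakes, which didn't affect the placing. No check failed.

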